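Snap a bearing cover home with the seating tool

ROBOT

A 6-joint arm with a two-finger parallel gripper is mounted at the origin on the work surface. World frame = base frame: x ahead of the robot, y to its left, z up, the work surface at z = 0. Lengths are in m, angles in rad, forces in N, time in s.
With the tool pointing down it reaches from about 0.35 to 0.85 m from the base axis. Payload 8.1 kg.
Tool frame: the origin (TCP) lies between the finger pads; the fingertips stand 11 mm ahead of it and the grasp point (between the pads) lies 8 mm behind it; y points along the fingers, x is the direction in which the jaws open and shut, and the axes are right-handed (so a half turn about y gives the same grasp; the last joint's range is limited). The gripper opens to 93 mm and grips with 3 to 60 N. Pads are 15 mm wide; open, the fingers measure 128 mm over their backs; the gripper's body (75 mm by 188 mm) begins 65 mm behind the grasp point.
Start: joints at [1.125, 0.13, 1.488, -0, 1.523, -0.085], TCP at [0.212, 0.561, 0.23] pointing down, gripper open.
Joint ranges: [-2.96, 2.96], [-0.89, 2.26], [0.02, 2.5], [-1.34, 4.48], [0, 2.73], [-2.66, 2.66]. Speed limits (rad/s): [2.39, 2.39, 2.79, 3.14, 3.14, 3.14].

INTERFACE

Orientations are given as a rotation vector (axis times angle).
In Python, from plant import readout, optics, robot gives the robot as it stands.
- The arm moves only by the shell command python3 -m creep 'ROWS' [FORCE]. ROWS is JSON, a list that holds one entry, the list of rows, each a list of 7 numbers: the closure, from 0 (fully open) to 1 (shut), then the shift along the tool's x, y, z in cm, then the turn, a rotation vector about the tool's x, y, z in degrees. In form: [[[grip, x, y, z, wx, wy, wz], ...]]. A call has exactly 8 rows; each row shifts and turns the pose as measured when the row begins, along the tool's axes as they then stand; what a row does not reach is not made up. A row lasts 1/10 s, in which the tool goes at most 50 mm and 8.59 degrees, less where a joint would pass 70% of its speed; a pose out of reach is approached as far as the arm can. A call is refused whole if a number of a shift passes 5 or a number of a turn 8.59, either way. A call with a gripper value outside its range is refused whole. The fingers move at their own pace and stop on an object; FORCE is the grip in N (left out, the last holds). Time passes only in rows, so rows that do not move let the fingers close, or fill a call up. It gives the time, the measured TCP pose, the force and the opening at its end, in the units of the state.
- readout.read_state(): the state, without advancing time (a new reading comes with each control period).
- optics.read_camera(name): name is "scene" or "side" or "wrist"; returns a dict with "frame" (384x512x3 uint8, red, green, blue), "depth" (384x512 float32, m along the optical axis (not along the pixel's ray), 0 where there is no reading), "intrinsics" (3x3 intrinsics, pixels), "R" (3x3) and "t" (3): a world point X has camera coordinates R X + t. Camera axes: x right, y down, z forward; pixel columns grow to the right and rows downward; lengths in m; the calibration is good to about 2 mm. A picture is of the moment at which its call begins.
- robot.close_job(): hands the job in, once; it reports no verdict.
The state is a dict: "t": time; "q": joint angles; "dq": joint speeds; "joint_torque": joint torques, N m; "tool_pos": TCP position; "orientation": TCP orientation; "force": force on the tool from outside, world axes, zero at the start; "wrist_torque": the same for the moment, N m; "opening": finger opening in m.
Only numpy, scipy, OpenCV 4.12 (cv2) and the standard library are available. Lean on these libraries where they do the work, as an engineer would, in place of code of your own. Each camera call takes 0.05 s, during which the arm holds its last target. There are 200 camera calls.

TASK

The orange bearing cover is only set loosely in the aluminium block on the sprung nest. Take the blue-handled seating tool from its stand, press the cover down squarely with the tool's nose until it clicks in and is down on its seat in the block, then keep about 16 N on it for two seconds to bed it, never more than 30 N at any time. Then put the tool back upright in its stand; do not touch the cover with the gripper, and leave everything else where it is.

Things in the scene. Friction and masses are not known exactly. Their poses are not given: they have to be found in the camera images.
- cover_crown (a point): Centre of the flat top (26 mm wide) of the orange plastic bearing cover to be seated. At the start the cover sits loosely and about level in the block's bore, held up by four sprung brass catches, its top about 13 mm above the block's top face. Home, its top lies between 2 mm above and 10 mm below that face, depending on how deep the unseen bearing under it sits. z is up.
- block_mouth (a point): Centre of the bore's mouth, on the top face of the square aluminium block (90 x 90 x 44 mm, bore 42 mm wide) that holds the cover. The block rests on rubber springs, its top face about 68 mm above the bench; pressed, it sinks straight down about 1 mm for each 20 N and comes back. z is up, x and y along its edges.
- tool_grip (a point): On the axis of the seating tool, at the middle of its round blue handle (28 mm wide, 70 mm long, its top 34 mm above this point). It starts upright in the stand. Below: an aluminium flange (44 mm wide, 8 mm thick, underside 45 mm below this point) and a steel nose (24 mm wide) whose flat pressing face is 75 mm below this point. z points from nose to handle end.
- tool_nose (a point): Centre of the seating tool's flat pressing face, the lower end of its nose; z as for tool_grip.
- stand_mouth (a point): Centre of the mouth of the round hole (30 mm wide, 40 mm deep) in the top of the black fixed tool stand (80 x 80 x 45 mm). The tool belongs here: nose down in the hole, flange resting on the stand's top, so that tool_grip is 45 mm above this point. z is up.
- tool: The whole seating tool, about 0.25 kg; origin at the centre of its pressing face.
- cover: The whole orange cover (22 mm tall, 40 mm wide bevelled foot, about 45 g); origin at the centre of its underside, 22 mm below its top. Pressed, it stiffens in the first 6 mm to a peak of 8 to 18 N (friction varies), then snaps past the catches (the resistance drops) and goes on down 0 to 12 mm freely to its rigid seat on the bearing, whose depth differs each time.
- spare_cover: A second, spare orange cover standing on the bench (40 mm wide, 22 mm tall), origin under its centre. Leave alone.
- frame_ring: Flat aluminium wafer frame, 150 mm across and 3 mm thick with an amber film, lying on the bench; origin under its centre. Leave alone.
- vacuum_pen: White vacuum pen, 160 mm long, lying along its x on the bench. Leave alone.
- solvent: Small bottle with a blue cap, 44 mm wide, 90 mm tall, origin under its centre. Leave alone.
- driver: Screwdriver lying on the bench along its x. Leave alone.
- wafer_jar: Round jar, 70 mm wide and 40 mm tall, origin under its centre. Leave alone.
- tweezers: Steel tweezers, 120 mm long, lying along their x. Leave alone.
Not all that is in view belongs to the job. Leave any turquoise look-alike of the cover alone. There is more than one size of the tool; the job needs the smaller.

How it is judged:
On the way, in this order (a step that is already met when the one before it is completed fails the run):
1. The tool is lifted clear of its stand (z of tool_nose in the frame of stand_mouth above 0.01 m), for 0.1 s.
2. The cover is home and level, and the tool, held upright (within 0.15 rad), bears on it with 11 to 21 N for 1 s on end (z of cover_crown in the frame of block_mouth below 0.0045 m and angle between cover_crown's own z axis and vertical below 0.07 rad and horizontal distance between cover_crown and block_mouth below 0.004 m and angle between tool_grip's own z axis and vertical below 0.15 rad and contact force between tool and cover between 11 and 21 N), for 1 s.
At the end, for the whole second after the job is handed in: The cover is home: its top less than 4.5 mm above the block's top face, level within 0.07 rad, centred within 4 mm. The tool stands in its stand, released and at rest, upright within 0.08 rad, its nose at least 26 mm down the hole and within 6 mm of its axis (z of cover_crown in the frame of block_mouth below 0.0045 m and angle between cover_crown's own z axis and vertical below 0.07 rad and horizontal distance between cover_crown and block_mouth below 0.004 m and horizontal distance between tool_nose and stand_mouth below 0.006 m and z of tool_nose in the frame of stand_mouth below -0.026 m and angle between tool_grip's own z axis and vertical below 0.08 rad and linear speed of each of tool, cover below 0.02 m/s); the robot touches nothing.
It fails at once if The tool presses on the cover with more than 30 N (contact force between tool and cover above 30 N).
It fails at once if The gripper's fingers touch the cover (contact force between the fingers and cover above 0.5 N).
It fails at once if One of the other things on the bench is moved by more than 30 mm (distance of any of spare_cover, frame_ring, vacuum_pen, solvent, driver, wafer_jar, tweezers from where it was at the start of the episode above 0.03 m).
It also fails if it takes over 72 s, if anything falls off the work surface, if the arm or the gripper's body presses on something with over 40 N, if the wrist force passes 120 N, or if a joint passes its speed limit or range.

## Working session

There is one attempt and no reset: what is moved stays moved. The work goes in short steps, Python scripts to look and compute and a shell command to move; the robot and the scene stay as the last step left them, time stands still between calls to the robot, and variables do not carry over. Pictures are saved under pics/ and viewed, about 8 in all and at most 12, crops included, and the job is handed in when it is done.

```bash
ls; mkdir -p pics; python3 - <<'E'
from plant import readout, optics
import cv2, numpy as np
s=readout.read_state(); print({k:np.round(v,4).tolist() for k,v in s.items()})
ims=[]
for n in ("scene","side"):
    c=optics.read_camera(n); np.savez(f"pics/{n}0.npz",**c)
    print(n,np.round(c["intrinsics"],1).tolist(),np.round(c["R"],3).tolist(),np.round(c["t"],3).tolist())
    cv2.imwrite(f"pics/{n}0.png",c["frame"][:,:,::-1])
E
```

```text
pics
{'t': 0.0, 'q': [1.1246, 0.1312, 1.4892, 0.0, 1.523, -0.0854], 'dq': [0.0, -0.0008, -0.0009, -0.0004, -0.0016, 0.0008], 'joint_torque': [-0.0016, -55.9833, -49.1764, 0.0768, 0.0354, -0.0002], 'tool_pos': [0.2116, 0.5609, 0.2286], 'orientation': [-1.3595, -0.9382, 0.9409], 'force': [-1.5183, -0.0025, -0.5857], 'wrist_torque': [-0.0033, -0.0168, -0.0287], 'opening': 0.0931}
scene [[409.3, 0.0, 251.8], [0.0, 409.3, 183.6], [0.0, 0.0, 1.0]] [[-0.132, 0.991, -0.012], [0.76, 0.093, -0.643], [-0.636, -0.094, -0.766]] [0.09, -0.426, 1.588]
side [[462.8, 0.0, 242.7], [0.0, 462.8, 200.1], [0.0, 0.0, 1.0]] [[-0.92, -0.393, 0.008], [-0.311, 0.717, -0.624], [0.24, -0.576, -0.781]] [0.55, 0.255, 1.525]
```

View pics/scene0.png

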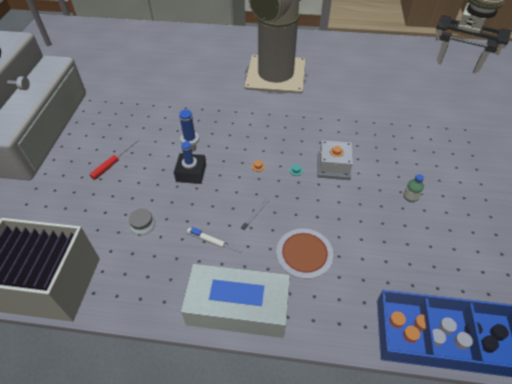

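View pics/side0.png

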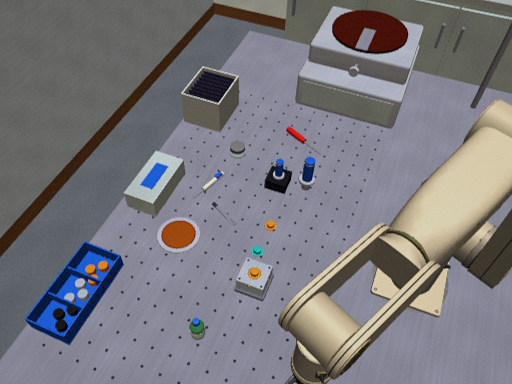

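The scene view shows the small tool in the black stand near (188,155), with the larger tool beside it at (187,128). The cover in its block is at (337,151), the spare at (258,166) and the turquoise look-alike at (296,170). In the side view the stand is at (278,178), the larger tool at (308,170) and the cover at (254,272).

```bash
cat > h.py <<'E'
import numpy as np, cv2
from scipy.spatial.transform import Rotation as Ro
def ray(c,uv):
    d=np.linalg.inv(c["intrinsics"])@np.array([uv[0],uv[1],1.]); return -c["R"].T@c["t"], c["R"].T@d
def onz(c,uv,z):
    o,d=ray(c,uv); return o+d*(z-o[2])/d[2]
def cloud(c):
    K=c["intrinsics"]; v,u=np.mgrid[:384,:512]; z=c["depth"].astype(float)
    p=np.stack([(u-K[0,2])/K[0,0]*z,(v-K[1,2])/K[1,1]*z,z],-1)
    return (p-c["t"])@c["R"]
def mask(c,kind):
    h=cv2.cvtColor(c["frame"],cv2.COLOR_RGB2HSV).astype(int); H,S,V=h[...,0],h[...,1],h[...,2]
    return {"blue":(H>105)&(H<130)&(S>140)&(V>50),"orange":(H>3)&(H<20)&(S>150)&(V>120),"black":(V<45)}[kind]&(c["depth"]>0)
def tcp(s): return np.array(s["tool_pos"]),Ro.from_rotvec(s["orientation"])
def local(s,dp):  # world shift -> tool axes, cm
    return tcp(s)[1].inv().apply(dp)*100
E
python3 - <<'E'
from h import *
from plant import readout
s=readout.read_state(); print(np.round(tcp(s)[1].as_matrix(),3).tolist())
B={"scene":{"tool":(178,135,200,168,"blue"),"big":(175,105,200,142,"blue"),"cover":(325,142,350,160,"orange"),"stand":(170,150,212,185,"black"),"spare":(248,155,268,174,"orange")},
"side":{"tool":(268,155,290,182,"blue"),"big":(298,150,320,190,"blue"),"cover":(244,262,264,282,"orange"),"stand":(262,160,296,194,"black"),"spare":(262,218,280,234,"orange")}}
for n in B:
    c=dict(np.load(f"pics/{n}0.npz")); P=cloud(c)
    for k,(a,b,d,e,col) in B[n].items():
        m=np.zeros((384,512),bool); m[b:e,a:d]=1; m&=mask(c,col); q=P[m]
        zt=np.percentile(q[:,2],97); top=q[q[:,2]>zt-.005]
        print(n,k,m.sum(),"ztop %.3f"%zt,"top ctr",np.round((top.min(0)+top.max(0))/2,3),"min",np.round(q.min(0),3),"max",np.round(q.max(0),3))
    # block top
    a,b,d,e=(315,135,360,185) if n=="scene" else (230,252,278,302)
    m=np.zeros((384,512),bool); m[b:e,a:d]=1; m&=(abs(P[...,2]-.068)<.006); q=P[m][:,:2]
    r=cv2.minAreaRect(q.astype(np.float32)*1000); print(n,"block",r,np.median(P[m][:,2]))
    a,b,d,e=(170,150,212,185) if n=="scene" else (262,160,296,194)
    m=np.zeros((384,512),bool); m[b:e,a:d]=1; m&=(abs(P[...,2]-.045)<.005); q=P[m][:,:2]
    print(n,"standtop",cv2.minAreaRect(q.astype(np.float32)*1000),np.median(P[m][:,2]))
E
```

```text
[[0.353, -0.001, -0.936], [0.936, -0.001, 0.353], [-0.002, -1.0, 0.0]]
scene tool 122 ztop 0.125 top ctr [ 0.543 -0.207  0.124] min [ 0.45  -0.238  0.055] max [ 0.559 -0.197  0.127]
scene big 223 ztop 0.150 top ctr [ 0.441 -0.23   0.148] min [ 0.423 -0.246  0.055] max [ 0.529 -0.207  0.151]Traceback (most recent call last):
  File "<stdin>", line 10, in <module>
    return _quantile_unchecked(
        a, q, axis, out, overwrite_input, method, keepdims, weights)
    return _ureduce(a,
                    func=_quantile_ureduce_func,
    ...<5 lines>...
                    overwrite_input=overwrite_input,
                    method=method)
    r = func(a, **kwargs)
    result = _quantile(arr,
                       quantiles=q,
    ...<2 lines>...
                       out=out,
                       weights=wgt)
    slices_having_nans = np.isnan(arr[-1, ...])
                                  ~~~^^^^^^^^^
IndexError: index -1 is out of bounds for axis 0 with size 0
```

```bash
python3 - <<'E'
from h import *
c=dict(np.load("pics/scene0.npz")); hs=cv2.cvtColor(c["frame"],cv2.COLOR_RGB2HSV); print(hs[148:154,337].tolist(), c["depth"][148:154,337], hs[165:168,258].tolist(),hs[172,185:195:3].tolist())
B={"scene":{"tool":(178,140,200,168),"big":(175,105,200,142),"cover":(322,136,354,182),"stand":(170,140,212,185)},
"side":{"tool":(268,155,290,182),"big":(298,150,320,190),"cover":(232,252,276,302),"stand":(262,155,296,194)}}
Z={"tool":.124,"big":.149,"cover":.081,"stand":.045}
for n in B:
    c=dict(np.load(f"pics/{n}0.npz")); P=cloud(c)
    for k,(a,b,d,e) in B[n].items():
        for z0 in ([.081,.068] if k=="cover" else [Z[k]]):
            m=np.zeros((384,512),bool); m[b:e,a:d]=1; m&=(abs(P[...,2]-z0)<.005)
            if m.sum()<4: print(n,k,"few"); continue
            q=P[m]; r=cv2.minAreaRect((q[:,:2]*1000).astype(np.float32))
            print(n,k,z0,m.sum(),"rect",np.round(r[0],1),np.round(r[1],1),round(r[2],1),"medz %.3f"%np.median(q[:,2]))
E
```

```text
[[15, 147, 187], [15, 146, 188], [15, 147, 186], [14, 145, 176], [11, 133, 140], [7, 122, 121]] [1.211253  1.2072052 1.2033678 1.2042018 1.2046819 1.2112125] [[15, 148, 181], [13, 138, 146], [9, 126, 121]] [[120, 20, 50], [113, 20, 50], [105, 20, 51], [113, 19, 53]]
scene tool 0.124 61 rect [ 542.3 -208.2] [28.9 25.8] 15.7 medz 0.123
scene big 0.149 97 rect [ 439.8 -231.1] [37.4 36.7] 36.2 medz 0.148
scene cover 0.081 48 rect [464.7 225.7] [22.2 23.6] 0.2 medz 0.080
scene cover 0.068 613 rect [465.1 227.9] [94.9 89.4] 1.1 medz 0.067
scene stand 0.045 423 rect [ 514.3 -209.7] [143.2  82.1] 2.6 medz 0.044
side tool 0.124 38 rect [ 542.2 -206.6] [25.1 23.7] 79.0 medz 0.123
side big 0.149 68 rect [ 438.1 -229.1] [35.5 36.1] 63.3 medz 0.148
side cover 0.081 52 rect [464.  227.2] [25.7 24.1] 86.8 medz 0.081
side cover 0.068 647 rect [464.8 227.9] [92.8 96.6] 1.1 medz 0.067
side stand 0.045 243 rect [ 543.1 -205.8] [89.5 81.3] 89.5 medz 0.044
```

The positions agree across both views: tool axis about (0.542, -0.207), top at z = 0.124; cover about (0.4645, 0.227), top at 0.081. The approach axis is tool y. I'll turn the jaws along world y, so x = world y, y = world −z and z = world −x, then go towards the tool.

```bash
python3 -m creep '[[[0,0,0,0,0,-6.9,0],[0,0,0,0,0,-6.9,0],[0,0,0,0,0,-6.9,0],[0,-4.2,0,-1.8,0,0,0],[0,-4.2,0,-1.8,0,0,0],[0,-4.2,0,-1.8,0,0,0],[0,-4.2,0,-1.8,0,0,0],[0,-4.2,0,-1.8,0,0,0]]]' 60
python3 -m creep '[[[0,-4.2,0,-1.8,0,0,0],[0,-4.2,0,-1.8,0,0,0],[0,-4.2,0,-1.8,0,0,0],[0,-4.2,0,-1.8,0,0,0],[0,-4.2,0,-1.8,0,0,0],[0,-4.2,0,-1.8,0,0,0],[0,-4.2,0,-1.8,0,0,0],[0,-4.2,0,-1.8,0,0,0]]]'
cat > st.py <<'E'
from h import *
from plant import readout
import sys
s=readout.read_state(); p,R=tcp(s)
print("t",round(s["t"],2),"p",p.round(4),"F",np.round(s["force"],2),"open",round(s["opening"],4))
print("R",R.as_matrix().round(3).tolist())
t=np.array(eval(sys.argv[1])) if len(sys.argv)>1 else p
Rt=np.array([[0,0,-1],[1,0,0],[0,-1,0]],float)
print("shift cm",local(s,t-p).round(2),"turn deg",np.degrees((R.inv()*Ro.from_matrix(Rt)).as_rotvec()).round(2))
E
python3 st.py "[.542,-.207,.2]"
```

```text
t: 0.9
tool_pos: [0.3031, 0.3475, 0.2225]
orientation: [-1.2, -1.217, 1.238]
force: [0.6, 0.3, -0.2]
opening: 0.0929
t: 1.7
tool_pos: [0.4569, 0.0004, 0.2229]
orientation: [-1.199, -1.218, 1.239]
force: [2.1, 0.9, 0.6]
opening: 0.0928
t 1.7 p [4.569e-01 4.000e-04 2.229e-01] F [2.07 0.91 0.61] open 0.0928
R [[-0.026, -0.007, -1.0], [1.0, -0.01, -0.026], [-0.01, -1.0, 0.008]]
shift cm [-20.93   2.44  -7.98] turn deg [-0.42  1.51 -0.58]
```

```bash
python3 -m creep '[[[0,-4.2,0,-1.6,-0.4,1.5,-0.6],[0,-4.2,0,-1.6,0,0,0],[0,-4.2,0,-1.6,0,0,0],[0,-4.2,0.5,-1.6,0,0,0],[0,-4.2,0.5,-1.6,0,0,0],[0,-0.5,0.5,0,0,0,0],[0,0,0,0,0,0,0],[0,0,0,0,0,0,0]]]'
python3 st.py "[.542,-.207,.2]"
python3 - <<'E'
from h import *
from plant import optics
c=optics.read_camera("wrist"); np.savez("pics/w1.npz",**c); cv2.imwrite("pics/w1.png",c["frame"][:,:,::-1])
P=cloud(c)
for z0 in (.124,.045):
    m=abs(P[...,2]-z0)<.004; m&=np.hypot(P[...,0]-.542,P[...,1]+.207)<.06
    q=P[m]; 
    if len(q)>5: print(z0,m.sum(),cv2.minEnclosingCircle((q[:,:2]*1000).astype(np.float32)),cv2.minAreaRect((q[:,:2]*1000).astype(np.float32)),np.median(q[:,2]))
E
```

```text
t: 2.5
tool_pos: [0.5381, -0.2292, 0.203]
orientation: [-1.207, -1.201, 1.203]
force: [-0.5, 0.6, 0.2]
opening: 0.0929
t 2.5 p [ 0.5381 -0.2292  0.203 ] F [-0.45  0.62  0.19] open 0.0929
R [[0.009, -0.005, -1.0], [1.0, 0.003, 0.008], [0.003, -1.0, 0.005]]
shift cm [ 2.22  0.3  -0.38] turn deg [-0.28 -0.49  0.18]
0.124 919 ((541.9750366210938, -209.2530517578125), 13.886821746826172) ((541.8778686523438, -209.2815399169922), (26.87419891357422, 27.1162109375), 56.325401306152344) 0.12361180933690077
0.045 3964 ((542.2532348632812, -208.6720428466797), 55.88356399536133) ((542.5712890625, -208.88099670410156), (80.85001373291016, 80.16173553466797), 0.8909745216369629) 0.04469197039396257
```

View pics/w1.png

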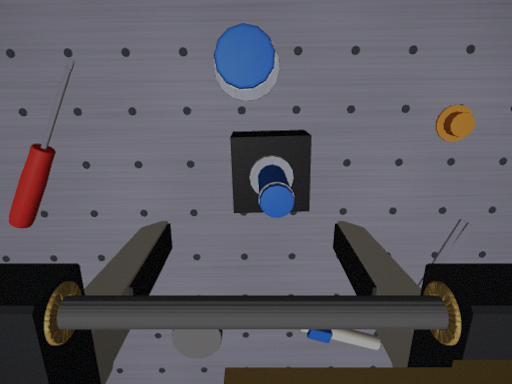

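The wrist view shows the small blue handle at (277,200) above the black stand, with the open fingers to either side and about 20 mm to correct. Depth puts the handle at (0.542, -0.209) and the stand centre at (0.5425, -0.209).

```bash
python3 -m creep '[[[0,2.0,0,-0.4,-0.3,-0.5,0.2],[0,0,0,0,0,0,0],[0,0,0,0,0,0,0],[0,0,2,0,0,0,0],[0,0,0,0,0,0,0],[0,0,0,0,0,0,0],[0,0,0,0,0,0,0],[0,0,0,0,0,0,0]]]'
python3 st.py "[.542,-.209,.082]"
```

```text
t: 3.35
tool_pos: [0.5431, -0.2045, 0.1883]
orientation: [-1.213, -1.217, 1.214]
force: [1.2, -0.4, 0.6]
opening: 0.0932
t 3.35 p [ 0.5431 -0.2045  0.1883] F [ 1.21 -0.42  0.58] open 0.0932
R [[-0.007, 0.006, -1.0], [1.0, -0.003, -0.007], [-0.003, -1.0, -0.006]]
shift cm [-0.41 10.63  0.18] turn deg [ 0.34  0.42 -0.18]
```

```bash
python3 -m creep '[[[0,-0.4,0,0.2,0.3,0.4,-0.2],[0,0,0,0,0,0,0],[0,0,2,0,0,0,0],[0,0,2,0,0,0,0],[0,0,0,0,0,0,0],[0,0,0,0,0,0,0],[0,0,0,0,0,0,0],[0,0,0,0,0,0,0]]]'
python3 st.py "[.542,-.209,.082]"
```

```text
t: 4.15
tool_pos: [0.5431, -0.2112, 0.1527]
orientation: [-1.216, -1.211, 1.207]
force: [0.2, -0.2, 0.4]
opening: 0.093
t 4.15 p [ 0.5431 -0.2112  0.1527] F [ 0.17 -0.19  0.36] open 0.093
R [[0.002, 0.006, -1.0], [1.0, -0.002, 0.002], [-0.002, -1.0, -0.006]]
shift cm [0.24 7.07 0.15] turn deg [ 0.34 -0.12 -0.13]
```

```bash
python3 -m creep '[[[0,0.2,2,0.1,0.3,0,0],[0,0,2,0,0,0,0],[0,0,2,0,0,0,0],[0,0,0.6,0,0,0,0],[0,0,0,0,0,0,0],[0,0,0,0,0,0,0],[0,0,0,0,0,0,0],[0,0,0,0,0,0,0]]]'
python3 st.py "[.542,-.209,.082]"
python3 -m creep '[[[0,0,0,0,0,0,0],[0,0,0,0,0,0,0],[0,0,0,0,0,0,0],[0,0,0,0,0,0,0],[0,0,0,0,0,0,0],[0,0,0,0,0,0,0],[0,0,0,0,0,0,0],[0,0,0,0,0,0,0]]]'
python3 st.py "[.542,-.209,.082]"
```

```text
t: 4.95
tool_pos: [0.5479, -0.2119, 0.0946]
orientation: [-1.226, -1.213, 1.208]
force: [0.1, 0.2, -0.0]
opening: 0.093
t 4.95 p [ 0.5479 -0.2119  0.0946] F [ 0.1   0.15 -0.05] open 0.093
R [[0.002, 0.013, -1.0], [1.0, -0.008, 0.002], [-0.008, -1.0, -0.013]]
shift cm [0.3  1.25 0.61] turn deg [ 0.75 -0.11 -0.48]
t: 5.75
tool_pos: [0.5488, -0.2124, 0.0963]
orientation: [-1.228, -1.215, 1.207]
force: [-0.4, -0.3, -0.4]
opening: 0.0928
t 5.75 p [ 0.5488 -0.2124  0.0963] F [-0.36 -0.26 -0.44] open 0.0928
R [[0.002, 0.015, -1.0], [1.0, -0.01, 0.002], [-0.01, -1.0, -0.015]]
shift cm [0.35 1.42 0.7 ] turn deg [ 0.88 -0.11 -0.55]
```

```bash
python3 -m creep '[[[0,0.2,0.7,0.4,0.5,0,-0.3],[0,0.2,0.7,0.4,0.5,0,-0.3],[0,0,0.2,0,0,0,0],[0,0,0,0,0,0,0],[0,0,0,0,0,0,0],[0,0,0,0,0,0,0],[0,0,0,0,0,0,0],[0,0,0,0,0,0,0]]]'
python3 st.py "[.542,-.209,.082]"
```

```text
t: 6.55
tool_pos: [0.5398, -0.2079, 0.0782]
orientation: [-1.205, -1.205, 1.208]
force: [-0.2, -0.7, -0.6]
opening: 0.0932
t 6.55 p [ 0.5398 -0.2079  0.0782] F [-0.19 -0.69 -0.6 ] open 0.0932
R [[0.002, -0.005, -1.0], [1.0, 0.002, 0.002], [0.002, -1.0, 0.005]]
shift cm [-0.11 -0.38 -0.22] turn deg [-0.27 -0.11  0.14]
```

```bash
python3 -m creep '[[[0,-0.1,-0.3,-0.2,-0.2,0,0.1],[0.5,0,0,0,0,0,0],[0.7,0,0,0,0,0,0],[1,0,0,0,0,0,0],[1,0,0,0,0,0,0],[1,0,0,0,0,0,0],[1,0,0,0,0,0,0],[1,0,0,0,0,0,0]]]' 60
python3 st.py "[.542,-.209,.082]"
```

```text
t: 7.35
tool_pos: [0.5424, -0.2092, 0.082]
orientation: [-1.21, -1.208, 1.208]
force: [-0.7, 0.3, 0.0]
opening: 0.0416
t 7.35 p [ 0.5424 -0.2092  0.082 ] F [-0.66  0.34  0.01] open 0.0416
R [[0.002, 0.0, -1.0], [1.0, -0.0, 0.002], [-0.0, -1.0, -0.0]]
shift cm [0.02 0.   0.04] turn deg [ 0.01 -0.11 -0.  ]
```

```bash
python3 -m creep '[[[1,0,0,0,0,0,0],[1,0,0,0,0,0,0],[1,0,0,0,0,0,0],[1,0,0,0,0,0,0],[1,0,0,0,0,0,0],[1,0,0,0,0,0,0],[1,0,0,0,0,0,0],[1,0,0,0,0,0,0]]]' 60
python3 st.py "[.542,-.209,.082]"
```

```text
t: 8.15
tool_pos: [0.5424, -0.2093, 0.082]
orientation: [-1.21, -1.208, 1.208]
force: [0.8, -0.3, -0.7]
opening: 0.0272
t 8.15 p [ 0.5424 -0.2093  0.082 ] F [ 0.83 -0.32 -0.66] open 0.0272
R [[0.002, 0.0, -1.0], [1.0, -0.0, 0.002], [-0.0, -1.0, -0.0]]
shift cm [ 0.03 -0.    0.04] turn deg [ 0.01 -0.11 -0.  ]
```

Gripped (27 mm). The measured TCP pose (0.5424, -0.2093, 0.082) is the return pose. Lifting now.

```bash
python3 -m creep '[[[1,0,-1,0,0,0,0],[1,0,-2,0,0,0,0],[1,0,-2,0,0,0,0],[1,0,-2,0,0,0,0],[1,0,-3,0,0,0,0],[1,0,-3,0,0,0,0],[1,0,-2,0,0,0,0],[1,0,0,0,0,0,0]]]' 60
python3 st.py "[.4645,.227,.2]"
```

```text
t: 8.95
tool_pos: [0.5398, -0.2079, 0.2371]
orientation: [-1.203, -1.205, 1.208]
force: [-0.8, -0.0, -2.7]
opening: 0.0274
t 8.95 p [ 0.5398 -0.2079  0.2371] F [-0.78 -0.05 -2.74] open 0.0274
R [[0.002, -0.006, -1.0], [1.0, 0.003, 0.002], [0.003, -1.0, 0.006]]
shift cm [43.46  3.89  7.59] turn deg [-0.36 -0.11  0.18]
```

```bash
python3 -m creep '[[[1,2,0,0,-0.3,0,0.2],[1,4,0,0.8,0,0,0],[1,4,0,0.8,0,0,0],[1,4,0,0.8,0,0,0],[1,4,0,0.8,0,0,0],[1,4,0,0.8,0,0,0],[1,4,0,0.8,0,0,0],[1,4,0,0.8,0,0,0]]]'
python3 -m creep '[[[1,4,0,0.8,0,0,0],[1,4,0,0.8,0,0,0],[1,2,0,0.4,0,0,0],[1,1,0,0,0,0,0],[1,0,0,0,0,0,0],[1,0,0,0,0,0,0],[1,0,0,0,0,0,0],[1,0,0,0,0,0,0]]]'
python3 st.py "[.4645,.227,.2]"
```

```text
t: 9.75
tool_pos: [0.4787, 0.0978, 0.2274]
orientation: [-1.207, -1.192, 1.207]
force: [1.6, 0.4, -3.1]
opening: 0.0272
t: 10.55
tool_pos: [0.4537, 0.2131, 0.2194]
orientation: [-1.199, -1.186, 1.217]
force: [0.2, -0.0, -3.3]
opening: 0.0271
t 10.55 p [0.4537 0.2131 0.2194] F [ 0.2  -0.05 -3.32] open 0.0271
R [[0.007, -0.022, -1.0], [1.0, -0.004, 0.007], [-0.004, -1.0, 0.022]]
shift cm [ 1.41  1.91 -1.11] turn deg [-1.25 -0.42 -0.22]
```

```bash
python3 -m creep '[[[1,1.2,1,-1,-1.2,-0.4,-0.2],[1,0,0.8,0,0,0,0],[1,0,0,0,0,0,0],[1,0,0,0,0,0,0],[1,0,0,0,0,0,0],[1,0,0,0,0,0,0],[1,0,0,0,0,0,0],[1,0,0,0,0,0,0]]]'
python3 st.py "[.4645,.227,.2]"
python3 - <<'E'
from h import *
from plant import optics
big=[]
for n,(a,b,d,e) in {"wrist":(0,0,512,384),"scene":(290,80,390,200),"side":(205,190,305,310)}.items():
    c=optics.read_camera(n); np.savez(f"pics/{n}2.npz",**c)
    im=c["frame"][b:e,a:d,::-1]; big.append(cv2.resize(im,(int(380*(d-a)/(e-b)) if n!="wrist" else 400,380 if n!="wrist" else 300)))
    P=cloud(c)
    for z0 in (.081,.068):
        m=abs(P[...,2]-z0)<.004; r=.02 if z0>.07 else .065; m&=np.hypot(P[...,0]-.4645,P[...,1]-.227)<r
        q=P[m]
        if len(q)>5:
            print(n,z0,m.sum(),[np.round(x,1) for x in cv2.minEnclosingCircle((q[:,:2]*1000).astype(np.float32))],[np.round(x,1) for x in cv2.minAreaRect((q[:,:2]*1000).astype(np.float32))],np.median(q[:,2]).round(4))
H=max(b.shape[0] for b in big)
o=np.hstack([cv2.copyMakeBorder(b,0,H-b.shape[0],0,0,0) for b in big]); o=cv2.resize(o,None,fx=min(1,800/o.shape[1]),fy=min(1,800/o.shape[1])); cv2.imwrite("pics/c2.png",o); print(o.shape)
E
```

```text
t: 11.35
tool_pos: [0.4651, 0.2208, 0.2023]
orientation: [-1.213, -1.204, 1.205]
force: [0.2, 0.6, -2.9]
opening: 0.027
t 11.35 p [0.4651 0.2208 0.2023] F [ 0.23  0.65 -2.91] open 0.027
R [[0.006, 0.0, -1.0], [1.0, -0.001, 0.006], [-0.001, -1.0, -0.0]]
shift cm [0.62 0.23 0.06] turn deg [ 0.01 -0.36 -0.07]
wrist 0.081 539 [array([463.2, 225. ]), np.float64(12.9)] [array([461.1, 225.4]), array([25. , 20.4]), np.float64(83.6)] 0.0806
wrist 0.068 6414 [array([463.2, 225.3]), np.float64(62.9)] [array([461.8, 224.7]), array([92.8, 95.2]), np.float64(0.4)] 0.0676
scene 0.081 46 [array([463.9, 224.5]), np.float64(13.8)] [array([464.5, 224.5]), array([20.7, 24.4]), np.float64(89.4)] 0.0803
scene 0.068 606 [array([463.6, 225.1]), np.float64(62.7)] [array([464.1, 224.9]), array([94., 90.]), np.float64(0.3)] 0.0673
side 0.081 46 [array([464. , 226.3]), np.float64(13.9)] [array([463.4, 226.1]), array([23.7, 27.2]), np.float64(8.6)] 0.0802
side 0.068 542 [array([462.3, 226. ]), np.float64(61.7)] [array([464.1, 226.5]), array([90.7, 94. ]), np.float64(0.8)] 0.0676
(295, 800, 3)
```

View pics/c2.png

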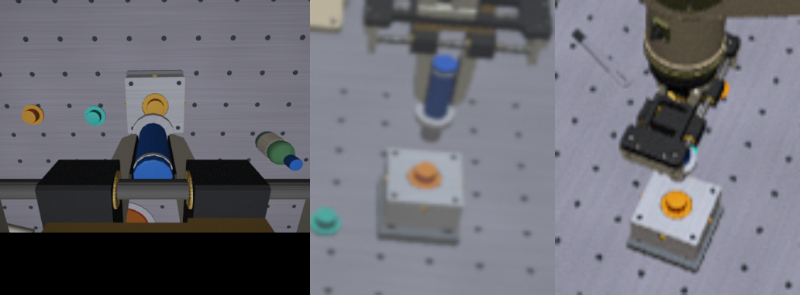

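Top left shows the tool gripped upright with the cover ahead of it at (155,105). The scene and side crops show the nose close above the orange cover, which is still level. The fused cover centre is (0.464, 0.2256), and contact is expected at TCP z of about 0.1475.

```bash
python3 -m creep '[[[1,0.5,0,0.1,0,-0.3,0],[1,0,1,0,0,0,0],[1,0,1,0,0,0,0],[1,0,1,0,0,0,0],[1,0,0,0,0,0,0],[1,0,0,0,0,0,0],[1,0,0,0,0,0,0],[1,0,0,0,0,0,0]]]'
python3 st.py "[.464,.2256,.155]"
```

```text
t: 12.3
tool_pos: [0.463, 0.2261, 0.168]
orientation: [-1.209, -1.206, 1.212]
force: [0.5, 0.2, -2.7]
opening: 0.0271
t 12.3 p [0.463  0.2261 0.168 ] F [ 0.53  0.17 -2.69] open 0.0271
R [[0.0, -0.002, -1.0], [1.0, -0.002, 0.0], [-0.002, -1.0, 0.002]]
shift cm [-0.05  1.3  -0.11] turn deg [-0.14 -0.   -0.12]
```

```bash
cat > chk.py <<'E'
# guard: stop the chain when the press force passes argv[1] or the pose strays
from h import *
from plant import readout
import sys
s=readout.read_state(); p,R=tcp(s); f=s["force"][2]+2.8
Rt=np.array([[0,0,-1],[1,0,0],[0,-1,0]],float); tn=np.degrees((R.inv()*Ro.from_matrix(Rt)).as_rotvec())
l=local(s,np.array([.464,.2256,p[2]])-p)
print("chk t %.2f z %.4f F %.1f Fxy %s off %s turn %s"%(s["t"],p[2],f,np.round(s["force"][:2],1),l.round(2)[[0,2]],tn.round(2)))
sys.exit(abs(f)>float(sys.argv[1]) or np.abs(l[[0,2]]).max()>.25 or np.abs(tn).max()>2)
E
python3 -m creep '[[[1,0,0.5,-0.1,-0.1,0,-0.1],[1,0,0.4,0,0,0,0],[1,0,0.2,0,0,0,0],[1,0,0,0,0,0,0],[1,0,0,0,0,0,0],[1,0,0,0,0,0,0],[1,0,0,0,0,0,0],[1,0,0,0,0,0,0]]]' >/dev/null
python3 chk.py 4 && python3 -m creep '[[[1,0,0.1,0,0,0,0],[1,0,0.1,0,0,0,0],[1,0,0.1,0,0,0,0],[1,0,0.1,0,0,0,0],[1,0,0,0,0,0,0],[1,0,0,0,0,0,0],[1,0,0,0,0,0,0],[1,0,0,0,0,0,0]]]' >/dev/null;
python3 chk.py 4
```

```text
chk t 13.10 z 0.1571 F -0.1 Fxy [ 0.3 -0.5] off [-0.07  0.08] turn [ 0.08 -0.01  0.03]
chk t 13.10 z 0.1571 F -0.1 Fxy [ 0.3 -0.5] off [-0.07  0.08] turn [ 0.08 -0.01  0.03]False
False
```

```bash
sed -i 's/sys.exit(\(.*\))$/sys.exit(int(\1))/' chk.py
python3 -m creep '[[[1,-0.05,0.1,0.05,0,0,0],[1,0,0.2,0,0,0,0],[1,0,0.2,0,0,0,0],[1,0,0.1,0,0,0,0],[1,0,0.1,0,0,0,0],[1,0,0,0,0,0,0],[1,0,0,0,0,0,0],[1,0,0,0,0,0,0]]]' >/dev/null;
python3 chk.py 4 && python3 -m creep '[[[1,0,0.05,0,0,0,0],[1,0,0.05,0,0,0,0],[1,0,0.05,0,0,0,0],[1,0,0.05,0,0,0,0],[1,0,0,0,0,0,0],[1,0,0,0,0,0,0],[1,0,0,0,0,0,0],[1,0,0,0,0,0,0]]]' >/dev/null;
python3 chk.py 4
```

```text
chk t 13.90 z 0.1494 F -0.2 Fxy [0.5 0.2] off [-0.02  0.02] turn [ 0.07 -0.01  0.02]
chk t 14.70 z 0.1478 F 0.3 Fxy [ 0.5 -0.3] off [-0.03  0.04] turn [ 0.11 -0.01  0.04]
```

```bash

python3 -m creep '[[[1,0,0.05,0.04,0,0,0],[1,0,0.05,0,0,0,0],[1,0,0.05,0,0,0,0],[1,0,0.05,0,0,0,0],[1,0,0,0,0,0,0],[1,0,0,0,0,0,0],[1,0,0,0,0,0,0],[1,0,0,0,0,0,0]]]' >/dev/null;
python3 chk.py 9 && python3 -m creep '[[[1,0,0.05,0,0,0,0],[1,0,0.05,0,0,0,0],[1,0,0.05,0,0,0,0],[1,0,0.05,0,0,0,0],[1,0,0,0,0,0,0],[1,0,0,0,0,0,0],[1,0,0,0,0,0,0],[1,0,0,0,0,0,0]]]' >/dev/null;
python3 chk.py 9
```

```text
chk t 15.50 z 0.1472 F 3.2 Fxy [-1.3  0.1] off [-0.03  0.05] turn [ 0.19 -0.01  0.05]
chk t 16.30 z 0.1465 F 5.8 Fxy [-2.1 -1.6] off [-0.04  0.07] turn [ 0.23 -0.01  0.07]
```

```bash

python3 -m creep '[[[1,0,0.06,0.03,0.2,0,0.1],[1,0,0.06,0.03,0,0,0],[1,0,0.06,0,0,0,0],[1,0,0.06,0,0,0,0],[1,0,0.06,0,0,0,0],[1,0,0,0,0,0,0],[1,0,0,0,0,0,0],[1,0,0,0,0,0,0]]]' >/dev/null;
python3 chk.py 12 && python3 -m creep '[[[1,0,0.06,0,0,0,0],[1,0,0.06,0,0,0,0],[1,0,0.06,0,0,0,0],[1,0,0.06,0,0,0,0],[1,0,0.06,0,0,0,0],[1,0,0,0,0,0,0],[1,0,0,0,0,0,0],[1,0,0,0,0,0,0]]]' >/dev/null;
python3 chk.py 12
```

```text
chk t 17.10 z 0.1460 F 7.2 Fxy [-2.  -1.8] off [-0.08  0.12] turn [ 0.13 -0.01 -0.02]
chk t 17.90 z 0.1454 F 7.1 Fxy [-2.2 -1.2] off [-0.1   0.15] turn [ 0.17  0.   -0.  ]
```

```bash

python3 -m creep '[[[1,-0.05,0.08,0.08,0,0,0],[1,-0.05,0.08,0.08,0,0,0],[1,-0.05,0.08,0.08,0,0,0],[1,0,0.08,0,0,0,0],[1,0,0.08,0,0,0,0],[1,0,0.08,0,0,0,0],[1,0,0.08,0,0,0,0],[1,0,0.08,0,0,0,0]]]' >/dev/null;
python3 chk.py 14
```

```text
chk t 18.70 z 0.1447 F 14.0 Fxy [-6.  -2.3] off [-0.08  0.14] turn [0.51 0.02 0.17]
```

```bash
python3 - <<'E'
from h import *
from plant import optics,readout
s=readout.read_state(); print(np.round(s["force"],1),np.round(s["wrist_torque"],2))
big=[]
for n,(a,b,d,e) in {"scene":(300,90,380,190),"side":(215,220,295,320),"wrist":(180,80,330,267)}.items():
    c=optics.read_camera(n); np.savez(f"pics/{n}3.npz",**c)
    big.append(cv2.resize(c["frame"][b:e,a:d,::-1],(260,325),interpolation=cv2.INTER_CUBIC))
cv2.imwrite("pics/c3.png",np.hstack(big))
E
```

```text
[-6.  -2.3 11.2] [-0.61  1.54  0.02]
```

View pics/c3.png

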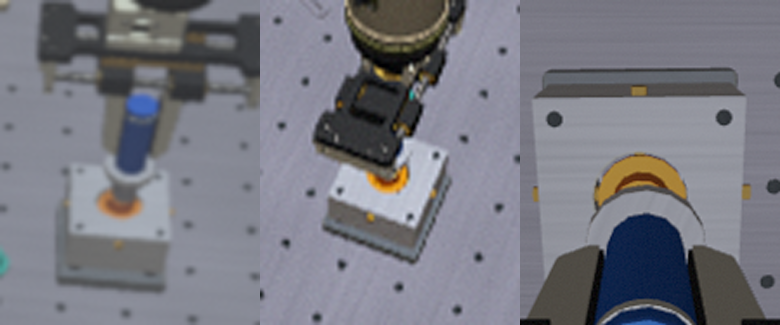

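Pose holds well; the cover is still level under the nose. The force follows the shift per row (about 17 N per 1 mm), which gives a natural force limit, so I'll keep pressing with a small sideways compensation.

```bash

python3 -m creep '[[[1,-0.02,0.07,0.04,0.1,0,0],[1,-0.02,0.07,0.04,0.1,0,0],[1,-0.02,0.07,0.04,0.1,0,0],[1,-0.02,0.07,0.04,0.1,0,0],[1,-0.02,0.07,0.04,0.1,0,0],[1,-0.02,0.07,0.04,0.1,0,0],[1,-0.02,0.07,0.04,0.1,0,0],[1,-0.02,0.07,0.04,0.1,0,0]]]' >/dev/null;
python3 chk.py 15 
```

```text
chk t 19.65 z 0.1449 F 11.1 Fxy [-3.7 -1.1] off [-0.05  0.16] turn [0.2  0.05 0.35]
```

```bash

python3 -m creep '[[[1,-0.02,0.09,0.07,0.1,0,0.1],[1,-0.02,0.09,0.07,0.1,0,0.1],[1,-0.02,0.09,0.07,0.1,0,0.1],[1,-0.02,0.09,0.07,0.1,0,0.1],[1,-0.02,0.09,0.07,0.1,0,0.1],[1,-0.02,0.09,0.07,0.1,0,0.1],[1,-0.02,0.09,0.07,0.1,0,0.1],[1,-0.02,0.09,0.07,0.1,0,0.1]]]' >/dev/null;
python3 chk.py 18 
```

```text
chk t 20.45 z 0.1449 F 11.1 Fxy [-2.8 -1.4] off [-0.12  0.15] turn [ 0.18  0.04 -0.15]
```

```bash

python3 -m creep '[[[1,-0.03,0.12,0.07,0.1,0,0],[1,-0.03,0.12,0.07,0.1,0,0],[1,-0.03,0.12,0.07,0.1,0,0],[1,-0.03,0.12,0.07,0.1,0,0],[1,-0.03,0.12,0.07,0.1,0,0],[1,-0.03,0.12,0.07,0.1,0,0],[1,-0.03,0.12,0.07,0.1,0,0],[1,-0.03,0.12,0.07,0.1,0,0]]]' >/dev/null;
python3 chk.py 18 
```

```text
chk t 21.25 z 0.1447 F 13.0 Fxy [-3.9 -2.1] off [-0.08  0.16] turn [0.2  0.06 0.14]
```

```bash
cat > tilt.py <<'E'
from h import *
from plant import optics
import sys
c=optics.read_camera("wrist"); np.savez("pics/wrist_now.npz",**c)
s=optics.read_camera("scene"); np.savez("pics/scene_now.npz",**s)
def go(f):
    c=dict(np.load(f)); P=cloud(c); m=mask(c,"blue")&(np.hypot(P[...,0]-.464,P[...,1]-.2256)<.05)&(P[...,2]>.1)
    q=P[m]; print(f,"blue",len(q),"z %.3f..%.3f"%tuple(np.percentile(q[:,2],[1,99])),end=" | ")
    ctr=[]
    for lo in np.arange(q[:,2].min()+.004,q[:,2].max()-.002,.01):
        k=q[abs(q[:,2]-lo)<.005]
        if len(k)<12: continue
        A=np.c_[2*k[:,:2],np.ones(len(k))]; x=np.linalg.lstsq(A,(k[:,:2]**2).sum(1),rcond=None)[0]
        # known radius 14 mm: axis = nearest surface pushed back; use fit with fixed radius
        from scipy.optimize import least_squares
        r=least_squares(lambda a:np.hypot(k[:,0]-a[0],k[:,1]-a[1])-.014,k[:,:2].mean(0)-.008*np.array([1,0]),loss="soft_l1",f_scale=.001)
        ctr.append([lo,*r.x])
    ctr=np.array(ctr); 
    if len(ctr)>2: print("axis slope dx/dz,dy/dz",np.round([np.polyfit(ctr[:,0],ctr[:,i],1)[0] for i in(1,2)],3)); print((ctr*1000).round(1).tolist())
for f in sys.argv[1:]+["pics/wrist_now.npz","pics/scene_now.npz"]: go(f)
for f in ("pics/scene2.npz","pics/scene3.npz","pics/scene_now.npz"):
    c=dict(np.load(f)); P=cloud(c); m=(abs(P[...,0]-.464)<.044)&(abs(P[...,1]-.2256)<.044)&(abs(P[...,2]-.066)<.006)&(np.hypot(P[...,0]-.464,P[...,1]-.2256)>.026)
    q=P[m]; co=np.linalg.lstsq(np.c_[q[:,:2]-[.464,.2256],np.ones(len(q))],q[:,2],rcond=None)[0]; print(f,"block plane slopes, z",co.round(4))
E
python3 tilt.py pics/wrist2.npz pics/scene2.npz pics/wrist3.npz pics/scene3.npz
```

```text
pics/wrist2.npz blue 4309 z 0.178..0.287 | axis slope dx/dz,dy/dz [0.096 0.022]
[[178.9, 440.1, 219.2], [188.9, 439.9, 220.8], [198.9, 440.0, 221.2], [208.9, 440.0, 220.8], [218.9, 440.1, 221.2], [228.9, 440.0, 221.5], [238.9, 445.3, 221.1], [248.9, 447.9, 221.3]]
pics/scene2.npz blue 46 z 0.240..0.246 | pics/wrist3.npz blue 4314 z 0.121..0.229 | axis slope dx/dz,dy/dz [0.091 0.013]
[[121.6, 440.5, 224.8], [131.6, 440.3, 226.5], [141.6, 440.5, 226.4], [151.6, 440.2, 226.8], [161.6, 440.3, 226.3], [171.6, 439.9, 227.0], [181.6, 445.9, 226.2], [191.6, 447.6, 226.4]]
pics/scene3.npz blue 42 z 0.184..0.189 | pics/wrist_now.npz blue 4306 z 0.121..0.229 | axis slope dx/dz,dy/dz [0.09  0.011]
[[121.3, 440.6, 225.1], [131.3, 440.5, 226.3], [141.3, 440.5, 226.7], [151.3, 440.6, 226.2], [161.3, 440.6, 226.1], [171.3, 440.3, 227.0], [181.3, 445.1, 224.7], [191.3, 448.1, 227.4]]
pics/scene_now.npz blue 44 z 0.184..0.188 | pics/scene2.npz block plane slopes, z [-0.0077 -0.0056  0.0673]
pics/scene3.npz block plane slopes, z [-0.0068 -0.0014  0.0666]
pics/scene_now.npz block plane slopes, z [-0.0104  0.0029  0.0667]
```

The handle is upright, but relative to the cover the tool axis sits about 4 mm too far in +x and 2.5 mm in +y in both the wrist and scene views. That would tip the cover, so I'll back off, re-centre and check the cover.

```bash
python3 -m creep '[[[1,0,-0.4,0,0,0,0],[1,0,-0.6,0,0,0,0],[1,0,-1,0,0,0,0],[1,-0.2,-0.5,0.4,0,0,0],[1,0,0,0,0,0,0],[1,0,0,0,0,0,0],[1,0,0,0,0,0,0],[1,0,0,0,0,0,0]]]'
cat > rel.py <<'E'
from h import *
from plant import optics,readout
s0=readout.read_state(); p,R=tcp(s0); print("tcp",p.round(4),"t",s0["t"])
def circ(q): return np.round(cv2.minEnclosingCircle((q[:,:2]*1000).astype(np.float32)),1) if 0 else [np.round(x,1) for x in cv2.minEnclosingCircle((q[:,:2]*1000).astype(np.float32))]
for n in ("wrist","scene","side"):
    c=optics.read_camera(n); np.savez(f"pics/{n}_rel.npz",**c); P=cloud(c); D=np.hypot(P[...,0]-.464,P[...,1]-.2256)
    h=cv2.cvtColor(c["frame"],cv2.COLOR_RGB2HSV).astype(int); o=(h[...,0]>3)&(h[...,0]<22)&(h[...,1]>110)&(h[...,2]>90)&(c["depth"]>0)
    q=P[o&(D<.02)&(P[...,2]>.05)&(P[...,2]<.095)]; zt=np.percentile(q[:,2],90); q=q[abs(q[:,2]-zt)<.003]
    if len(q)<10: print(n,"no cover"); continue
    co=np.linalg.lstsq(np.c_[q[:,:2]-q[:,:2].mean(0),np.ones(len(q))],q[:,2],rcond=None)[0]
    zh=p[2]+.042; b=P[mask(c,"blue")&(D<.03)&(abs(P[...,2]-zh)<.004)]
    print(n,"cover",circ(q),"z %.4f"%np.median(q[:,2]),"slope",co[:2].round(3),len(q),"handle top",circ(b) if len(b)>5 else None)
E
python3 rel.py
```

```text
t: 22.15
tool_pos: [0.4607, 0.224, 0.169]
orientation: [-1.209, -1.213, 1.207]
force: [0.9, 0.2, -2.6]
opening: 0.0276
tcp [0.4607 0.224  0.169 ] t 22.15
wrist cover [array([458.3, 225.5]), np.float64(11.4)] z 0.0788 slope [-0.071  0.022] 132 handle top [array([460.1, 224.5]), np.float64(13.9)]
scene cover [array([467.8, 225.7]), np.float64(12.3)] z 0.0789 slope [ 0.015 -0.012] 35 handle top [array([464.1, 226.3]), np.float64(12.3)]
side cover [array([462.5, 231.1]), np.float64(10.4)] z 0.0802 slope [ 0.042 -0.021] 24 handle top None
```

```bash
python3 - <<'E'
from h import *
o=[]
for n,(a,b,d,e) in {"wrist":(180,90,330,240),"scene":(310,100,370,160+0),"side":(225,230,285,290)}.items():
    c=np.load(f"pics/{n}_rel.npz"); o.append(cv2.resize(c["frame"][b:e,a:d,::-1],(266,266),interpolation=cv2.INTER_CUBIC))
cv2.imwrite("pics/c5.png",np.hstack(o))
E
```

```text
(no output)
```

View pics/c5.png

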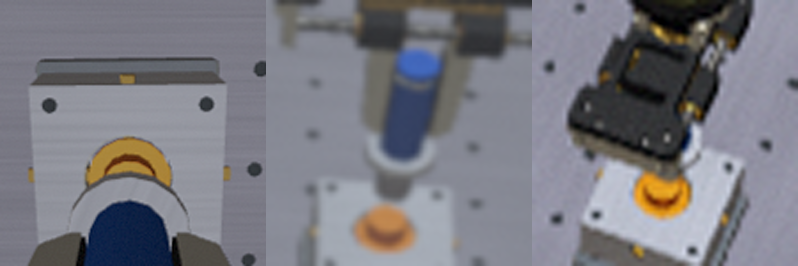

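The cover still sits level and the tool is now in line with it (both near column 128 in the wrist crop). Pressing again from here.

```bash
sed -i 's/\[.464,.2256,p/[.462,.2242,p/' chk.py
python3 -m creep '[[[1,0,0.5,-0.1,0,0,0],[1,0,0.5,0,0,0,0],[1,0,0.5,0,0,0,0],[1,0,0.3,0,0,0,0],[1,0,0,0,0,0,0],[1,0,0,0,0,0,0],[1,0,0,0,0,0,0],[1,0,0,0,0,0,0]]]' >/dev/null; python3 chk.py 5
```

```text
chk t 23.10 z 0.1484 F -0.6 Fxy [0.  0.6] off [ 0.03 -0.07] turn [0.04 0.05 0.1 ]
```

```bash

python3 -m creep '[[[1,0.03,0.06,-0.05,0,0,0],[1,0,0.06,0,0,0,0],[1,0,0.06,0,0,0,0],[1,0,0.06,0,0,0,0],[1,0,0.06,0.01,0,0,0],[1,0,0.06,0.02,0,0,0],[1,0,0.06,0.02,0,0,0],[1,0,0.06,0.02,0,0,0]]]' >/dev/null; python3 chk.py 12 && python3 -m creep '[[[1,-0.01,0.08,0.04,0,0,0],[1,-0.01,0.08,0.04,0,0,0],[1,-0.01,0.08,0.04,0,0,0],[1,-0.01,0.08,0.04,0,0,0],[1,-0.01,0.08,0.04,0,0,0],[1,-0.01,0.08,0.04,0,0,0],[1,-0.01,0.08,0.04,0,0,0],[1,-0.01,0.08,0.04,0,0,0]]]' >/dev/null; python3 chk.py 12
```

```text
chk t 23.90 z 0.1458 F 6.4 Fxy [-1.2 -1.1] off [-0.03  0.05] turn [0.23 0.05 0.14]
chk t 24.70 z 0.1455 F 9.7 Fxy [-2.3 -2.5] off [-0.02  0.  ] turn [0.68 0.07 0.26]
```

```bash

python3 -m creep '[[[1,-0.02,0.11,0.05,0.3,0,0.1],[1,-0.02,0.11,0.05,0.3,0,0.1],[1,-0.02,0.11,0.05,0.2,0,0.1],[1,-0.02,0.11,0.05,0.2,0,0.1],[1,-0.02,0.11,0.05,0.2,0,0],[1,-0.02,0.11,0.05,0.2,0,0],[1,-0.02,0.11,0.05,0.2,0,0],[1,-0.02,0.11,0.05,0.2,0,0]]]' >/dev/null; python3 chk.py 16 && python3 -m creep '[[[1,-0.02,0.14,0.06,0.2,0,0],[1,-0.02,0.14,0.06,0.2,0,0],[1,-0.02,0.14,0.06,0.2,0,0],[1,-0.02,0.14,0.06,0.2,0,0],[1,-0.02,0.14,0.06,0.2,0,0],[1,-0.02,0.14,0.06,0.2,0,0],[1,-0.02,0.14,0.06,0.2,0,0],[1,-0.02,0.14,0.06,0.2,0,0]]]' >/dev/null; python3 chk.py 16
```

```text
chk t 25.50 z 0.1454 F 10.5 Fxy [-1.2 -1.6] off [-0.05  0.14] turn [-0.35  0.09  0.12]
chk t 26.30 z 0.1452 F 11.8 Fxy [-2.  -2.5] off [-0.02  0.25] turn [-1.09  0.1   0.35]
```

```bash

python3 -m creep '[[[1,-0.02,0.16,0.08,-0.3,0,0.1],[1,-0.02,0.16,0.08,-0.3,0,0.1],[1,-0.02,0.16,0.08,-0.2,0,0.1],[1,-0.02,0.16,0.08,-0.2,0,0],[1,-0.02,0.16,0.06,0,0,0],[1,-0.02,0.16,0.06,0,0,0],[1,-0.02,0.16,0.06,0,0,0],[1,-0.02,0.16,0.06,0,0,0]]]' >/dev/null; python3 chk.py 18
```

```text
chk t 27.10 z 0.1444 F 14.4 Fxy [-4.9 -2.1] off [-0.04  0.06] turn [0.57 0.13 0.28]
```

```bash

python3 -m creep '[[[1,-0.02,0.18,0.06,0.1,0,0],[1,-0.02,0.18,0.06,0.1,0,0],[1,-0.02,0.18,0.06,0.1,0,0],[1,-0.02,0.18,0.06,0.1,0,0],[1,-0.02,0.18,0.06,0.1,0,0],[1,-0.02,0.18,0.06,0.1,0,0],[1,-0.02,0.16,0.06,0.1,0,0],[1,-0.02,0.16,0.06,0.1,0,0]]]' >/dev/null; python3 chk.py 18; python3 rel.py
```

```text
chk t 27.90 z 0.1444 F 14.2 Fxy [-3.1 -1.7] off [-0.01  0.06] turn [0.52 0.16 0.48]
tcp [0.4626 0.2244 0.1444] t 27.9
wrist cover [array([462.5, 225.4]), np.float64(19.7)] z 0.0632 slope [0.004 0.003] 536 handle top [array([461.3, 224.4]), np.float64(13.9)]
scene cover [array([470.6, 225.1]), np.float64(10.6)] z 0.0754 slope [-0.07   0.023] 15 handle top [array([464.4, 226.2]), np.float64(12.6)]
side no cover
```

```bash

python3 -m creep '[[[1,-0.02,0.21,0.06,0.1,0,0.1],[1,-0.02,0.21,0.06,0.1,0,0.1],[1,-0.02,0.21,0.06,0.1,0,0.1],[1,-0.02,0.21,0.06,0.1,0,0.1],[1,-0.02,0.21,0.06,0.1,0,0],[1,-0.02,0.21,0.06,0.1,0,0],[1,-0.02,0.18,0.06,0.1,0,0],[1,-0.02,0.18,0.06,0.1,0,0]]]' >/dev/null; python3 chk.py 18
```

```text
chk t 28.85 z 0.1274 F 16.7 Fxy [-2.4 -2.3] off [ 0.13 -0.42] turn [-0.29  0.17  0.09]
```

It clicked through: z dropped 17 mm and the tool now bears with 16.7 N. Holding about 16 N for more than 2 s, with a check after each call.

```bash

python3 -m creep '[[[1,-0.01,0.17,0.05,0,0,0],[1,-0.01,0.17,0.05,0,0,0],[1,-0.01,0.17,0.05,0,0,0],[1,-0.01,0.17,0.05,0,0,0],[1,-0.01,0.17,0.05,0,0,0],[1,-0.01,0.17,0.05,0,0,0],[1,-0.01,0.17,0.05,0,0,0],[1,-0.01,0.17,0.05,0,0,0]]]' >/dev/null; python3 chk.py 18
```

```text
chk t 29.65 z 0.1276 F 13.2 Fxy [-4.6 -2.1] off [ 0.13 -0.45] turn [0.21 0.18 0.2 ]
```

```bash

python3 -m creep '[[[1,-0.01,0.2,0.05,0,0,0],[1,-0.01,0.2,0.05,0,0,0],[1,-0.01,0.2,0.05,0,0,0],[1,-0.01,0.2,0.05,0,0,0],[1,-0.01,0.2,0.05,0,0,0],[1,-0.01,0.2,0.05,0,0,0],[1,-0.01,0.2,0.05,0,0,0],[1,-0.01,0.2,0.05,0,0,0]]]' >/dev/null; python3 chk.py 17.5 && 
python3 -m creep '[[[1,-0.01,0.2,0.05,0,0,0],[1,-0.01,0.2,0.05,0,0,0],[1,-0.01,0.2,0.05,0,0,0],[1,-0.01,0.2,0.05,0,0,0],[1,-0.01,0.2,0.05,0,0,0],[1,-0.01,0.2,0.05,0,0,0],[1,-0.01,0.2,0.05,0,0,0],[1,-0.01,0.2,0.05,0,0,0]]]' >/dev/null; python3 chk.py 17.5
```

```text
chk t 30.45 z 0.1274 F 17.2 Fxy [-6.  -3.2] off [ 0.14 -0.5 ] turn [0.68 0.2  0.29]
chk t 30.45 z 0.1274 F 17.2 Fxy [-6.  -3.2] off [ 0.14 -0.5 ] turn [0.68 0.2  0.29]
```

```bash

python3 -m creep '[[[1,-0.01,0.18,0.05,0,0,0],[1,-0.01,0.18,0.05,0,0,0],[1,-0.01,0.18,0.05,0,0,0],[1,-0.01,0.18,0.05,0,0,0],[1,-0.01,0.18,0.05,0,0,0],[1,-0.01,0.18,0.05,0,0,0],[1,-0.01,0.18,0.05,0,0,0],[1,-0.01,0.18,0.05,0,0,0]]]' >/dev/null; python3 chk.py 17.5; 
python3 -m creep '[[[1,-0.01,0.18,0.05,0,0,0],[1,-0.01,0.18,0.05,0,0,0],[1,-0.01,0.18,0.05,0,0,0],[1,-0.01,0.18,0.05,0,0,0],[1,-0.01,0.18,0.05,0,0,0],[1,-0.01,0.18,0.05,0,0,0],[1,-0.01,0.18,0.05,0,0,0],[1,-0.01,0.18,0.05,0,0,0]]]' >/dev/null; python3 chk.py 17.5
```

```text
chk t 31.25 z 0.1275 F 14.7 Fxy [-6.1 -3.2] off [ 0.15 -0.56] turn [1.14 0.22 0.39]
chk t 32.05 z 0.1275 F 15.3 Fxy [-5.8 -2. ] off [ 0.16 -0.61] turn [1.59 0.23 0.49]
```

Bearing on the seat at 15–17 N for over 2 s with z constant. Lifting out now to inspect the cover.

```bash
python3 -m creep '[[[1,0,-0.4,0,0,0,0],[1,0,-0.8,0,0.5,0,0.3],[1,0,-1,0,0.5,0.2,0.2],[1,0,-1.5,0,0,0,0],[1,0.2,-2,-0.5,0.2,0,0],[1,0,-2,0,0,0,0],[1,0,0,0,0,0,0],[1,0,0,0,0,0,0]]]' >/dev/null; python3 chk.py 5
python3 - <<'E'
from h import *
from plant import optics
o=[]
for n,(a,b,d,e) in {"wrist":(180,60,330,210),"scene":(310,120,370,180),"side":(225,240,285,300)}.items():
    c=optics.read_camera(n); P=cloud(c); o.append(cv2.resize(c["frame"][b:e,a:d,::-1],(266,266),interpolation=cv2.INTER_CUBIC))
    D=np.hypot(P[...,0]-.463,P[...,1]-.2255); h=cv2.cvtColor(c["frame"],cv2.COLOR_RGB2HSV).astype(int); om=(h[...,0]>3)&(h[...,0]<22)&(h[...,1]>110)&(h[...,2]>70)&(c["depth"]>0)
    q=P[om&(D<.018)&(P[...,2]>.03)&(P[...,2]<.09)]
    if len(q)<10: print(n,len(q)); continue
    print(n,len(q),"z pct",np.percentile(q[:,2],[5,25,50,75,95]).round(4))
    z=np.percentile(q[:,2],70); q=q[abs(q[:,2]-z)<.003]
    co=np.linalg.lstsq(np.c_[q[:,:2]-q[:,:2].mean(0),np.ones(len(q))],q[:,2],rcond=None)[0]; print("  slope",co.round(4),[np.round(x,1) for x in cv2.minEnclosingCircle((q[:,:2]*1000).astype(np.float32))])
cv2.imwrite("pics/c6.png",np.hstack(o))
E
```

```text
chk t 32.85 z 0.2092 F -0.9 Fxy [ 0.1 -0.5] off [-0.03 -0.2 ] turn [ 0.16 -0.04 -0.1 ]
wrist 840 z pct [0.0463 0.0474 0.0603 0.0612 0.062 ]
  slope [ 0.0172 -0.0012  0.0611] [array([461.2, 227.5]), np.float64(16.1)]
scene 37 z pct [0.0583 0.06   0.0611 0.0617 0.064 ]
  slope [0.1064 0.0116 0.0611] [array([463.2, 226.2]), np.float64(12.1)]
side 59 z pct [0.046  0.0575 0.0609 0.0622 0.0641]
  slope [-0.02    0.0256  0.0616] [array([465., 227.]), np.float64(12.7)]
```

View pics/c6.png

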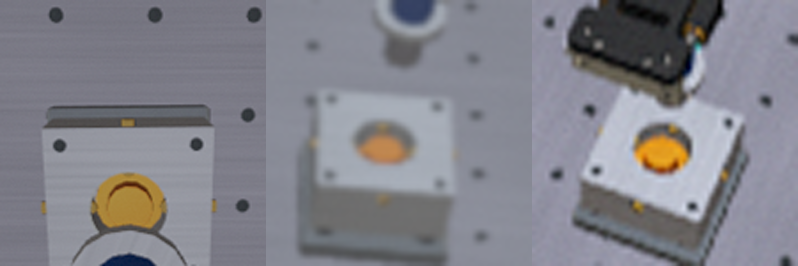

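The cover is down in the bore in all three crops, with its top at z of about 0.061 (7 mm below the face) and level to about 0.02 rad. Returning the tool.

```bash
python3 -m creep '[[[1,-2,0,-0.4,0,0,0],[1,-4,0,-0.7,0,0,0],[1,-4,0,-0.7,0,0,0],[1,-4,0,-0.7,0,0,0],[1,-4,0,-0.7,0,0,0],[1,-4,0,-0.7,0,0,0],[1,-4,0,-0.7,0,0,0],[1,-4,0,-0.7,0,0,0]]]' >/dev/null
python3 -m creep '[[[1,-4,0,-0.7,0,0,0],[1,-4,0,-0.7,0,0,0],[1,-3,0,-0.5,0,0,0],[1,-1.5,0,0,0,0,0],[1,0,0,0,0,0,0],[1,0,0,0,0,0,0],[1,0,0,0,0,0,0],[1,0,0,0,0,0,0]]]' >/dev/null
python3 st.py "[.5424,-.2093,.15]"
```

```text
t 34.6 p [ 0.5242 -0.2119  0.1902] F [ 0.04  0.86 -2.84] open 0.0271
R [[-0.004, -0.023, -1.0], [1.0, 0.005, -0.005], [0.005, -1.0, 0.023]]
shift cm [ 0.23  3.98 -1.92] turn deg [-1.34  0.26  0.3 ]
```

```bash
python3 -m creep '[[[1,0.2,0,-1,-1.3,0.2,0.3],[1,0,0,-0.8,0,0,0],[1,0,0,0,0,0,0],[1,0,0,0,0,0,0],[1,0,0,0,0,0,0],[1,0,0,0,0,0,0],[1,0,0,0,0,0,0],[1,0,0,0,0,0,0]]]' >/dev/null
python3 st.py "[.5424,-.2093,.14]"
cat > tilt2.py <<'E'
from h import *
from plant import optics,readout
from scipy.optimize import least_squares
s=readout.read_state(); p,R=tcp(s)
c=optics.read_camera("wrist"); P=cloud(c); b=mask(c,"blue")&(np.hypot(P[...,0]-p[0],P[...,1]-p[1])<.03); zt=np.percentile(P[b][:,2],70)
zt=p[2]+.042; q=P[b&(abs(P[...,2]-zt)<.004)]; print("top z",np.median(q[:,2]).round(4),"tcp",p.round(4))
for a in (.015,.03,.04,.05,.06):
    k=P[b&(abs(P[...,2]-(zt-a))<.004)]
    if len(k)<20: continue
    r=least_squares(lambda a:np.hypot(k[:,0]-a[0],k[:,1]-a[1])-.014,k[:,:2].mean(0)+[.01,0],loss="soft_l1",f_scale=.001); print(a,(r.x*1000).round(1))
m=(abs(P[...,2]-.045)<.004)&(np.hypot(P[...,0]-.5424,P[...,1]+.209)<.065); q=P[m]
print("stand",len(q),[np.round(x,1) for x in cv2.minAreaRect((q[:,:2]*1000).astype(np.float32))])
E
python3 tilt2.py
```

```text
t 35.4 p [ 0.5445 -0.2068  0.1907] F [ 0.81 -0.36 -3.56] open 0.0274
R [[-0.005, 0.002, -1.0], [1.0, -0.001, -0.005], [-0.001, -1.0, -0.002]]
shift cm [-0.24  5.07  0.22] turn deg [ 0.13  0.26 -0.03]
top z 0.2322 tcp [ 0.5445 -0.2068  0.1907]
0.015 [ 544.8 -206.2]
0.03 [ 544.9 -206.2]
0.04 [ 544.9 -206.2]
0.05 [ 544.9 -206.2]
0.06 [ 544.9 -206.2]
stand 4744 [array([ 542. , -208.9]), array([79.9, 80.1]), np.float64(1.1)]
```

```bash
python3 -m creep '[[[1,-0.25,0,0.25,0.1,0.2,0],[1,0,1,0,0,0,0],[1,0,1.5,0,0,0,0],[1,0,1.5,0,0,0,0],[1,0,1,0,0,0,0],[1,0,0,0,0,0,0],[1,0,0,0,0,0,0],[1,0,0,0,0,0,0]]]' >/dev/null
python3 st.py "[.5423,-.2094,.115]"
```

```text
t 36.25 p [ 0.5401 -0.2092  0.1336] F [ 0.1  -0.35 -2.7 ] open 0.0274
R [[-0.0, -0.003, -1.0], [1.0, 0.001, -0.0], [0.001, -1.0, 0.003]]
shift cm [-0.03  1.86 -0.23] turn deg [-0.19  0.01  0.07]
```

```bash
python3 -m creep '[[[1,-0.03,0.6,-0.22,-0.2,0,0.1],[1,0,0.6,0,0,0,0],[1,0,0.5,0,0,0,0],[1,0,0,0,0,0,0],[1,0,0,0,0,0,0],[1,0,0,0,0,0,0],[1,0,0,0,0,0,0],[1,0,0,0,0,0,0]]]' >/dev/null
python3 st.py "[.5423,-.2094,.082]"; python3 tilt2.py
```

```text
t 37.05 p [ 0.5438 -0.21    0.1172] F [-0.44  1.72 -2.08] open 0.0275
R [[-0.0, 0.004, -1.0], [1.0, -0.002, -0.0], [-0.002, -1.0, -0.004]]
shift cm [0.07 3.52 0.17] turn deg [ 0.21  0.02 -0.13]
top z 0.1588 tcp [ 0.5438 -0.21    0.1172]
0.015 [ 544.1 -209.4]
0.03 [ 544.2 -209.4]
0.04 [ 544.2 -209.4]
0.05 [ 544.3 -209.4]
0.06 [ 544.3 -209.4]
stand 6231 [array([ 535.2, -209.1]), array([66.1, 80.3]), np.float64(0.9)]
```

```bash
python3 -m creep '[[[1,0.05,0,0.15,0.2,0,-0.1],[1,0,0,0,0,0,0],[1,0,0.3,0,0,0,0],[1,0,0.4,0,0,0,0],[1,0,0.4,0,0,0,0],[1,0,0.3,0,0,0,0],[1,0,0,0,0,0,0],[1,0,0,0,0,0,0]]]' >/dev/null
python3 st.py "[.5423,-.2094,.082]"
```

```text
t 37.9 p [ 0.542  -0.2094  0.1016] F [ 0.7   0.46 -3.29] open 0.0273
R [[-0.0, -0.0, -1.0], [1.0, -0.0, -0.0], [-0.0, -1.0, 0.0]]
shift cm [ 0.    1.96 -0.03] turn deg [-0.03  0.02 -0.01]
```

In the hole with no contact force. Going down the rest of the way.

```bash
python3 -m creep '[[[1,0,0.4,-0.02,0,0,0],[1,0,0.4,0,0,0,0],[1,0,0.4,0,0,0,0],[1,0,0.4,0,0,0,0],[1,0,0.2,0,0,0,0],[1,0,0.1,0,0,0,0],[1,0,0,0,0,0,0],[1,0,0,0,0,0,0]]]' >/dev/null
python3 st.py "[.5423,-.2094,.082]"
```

```text
t 38.7 p [ 0.5428 -0.2097  0.0822] F [ 0.48 -0.17 -3.44] open 0.0277
R [[-0.0, 0.001, -1.0], [1.0, -0.001, -0.0], [-0.001, -1.0, -0.001]]
shift cm [0.03 0.02 0.05] turn deg [ 0.03  0.02 -0.04]
```

```bash
python3 -m creep '[[[1,0.02,0.05,0.03,0,0,0],[1,0,0.05,0,0,0,0],[1,0,0.03,0,0,0,0],[1,0,0,0,0,0,0],[1,0,0,0,0,0,0],[1,0,0,0,0,0,0],[1,0,0,0,0,0,0],[1,0,0,0,0,0,0]]]' >/dev/null
python3 st.py "[.5423,-.2094,.082]"
python3 -m creep '[[[0.8,0,0,0,0,0,0],[0.6,0,0,0,0,0,0],[0.3,0,0,0,0,0,0],[0,0,0,0,0,0,0],[0,0,0,0,0,0,0],[0,0,0,0,0,0,0],[0,0,0,0,0,0,0],[0,0,0,0,0,0,0]]]' 
python3 -m creep '[[[0,0,0,0,0,0,0],[0,0,0,0,0,0,0],[0,0,0,0,0,0,0],[0,0,0,0,0,0,0],[0,0,0,0,0,0,0],[0,0,0,0,0,0,0],[0,0,0,0,0,0,0],[0,0,0,0,0,0,0]]]' 
```

```text
t 39.5 p [ 0.5428 -0.2096  0.082 ] F [-1.14  0.67  0.14] open 0.0271
R [[-0.0, 0.001, -1.0], [1.0, -0.001, -0.0], [-0.001, -1.0, -0.001]]
shift cm [ 0.02 -0.    0.05] turn deg [ 0.07  0.02 -0.06]
t: 40.3
tool_pos: [0.5438, -0.2101, 0.0825]
orientation: [-1.213, -1.211, 1.209]
force: [0.1, 0.3, -0.5]
opening: 0.0787
t: 41.1
tool_pos: [0.5438, -0.2101, 0.0824]
orientation: [-1.213, -1.211, 1.209]
force: [-0.5, 1.2, 0.3]
opening: 0.0929
```

Released, with the force back to zero. Retreating straight up and checking.

```bash
python3 -m creep '[[[0,0,-1,0,0,0,0],[0,0,-2,0,0,0,0],[0,0,-3,0,0,0,0],[0,0,-3,0,0,0,0],[0,0,-3,0,0,0,0],[0,0,-3,0,0,0,0],[0,0,-1,0,0,0,0],[0,0,0,0,0,0,0]]]'
python3 - <<'E'
from h import *
from plant import optics
o=[]
for n,(a,b,d,e) in {"wrist":(0,0,512,384),"scene":(80,80,440,350)}.items():
    c=optics.read_camera(n); P=cloud(c); o.append(cv2.resize(c["frame"][b:e,a:d,::-1],(400,300)))
    q=P[mask(c,"blue")&(abs(P[...,2]-.124)<.006)&(np.hypot(P[...,0]-.542,P[...,1]+.209)<.04)]
    if len(q)>8: print(n,"handle top",[np.round(x,1) for x in cv2.minEnclosingCircle((q[:,:2]*1000).astype(np.float32))],np.median(q[:,2]).round(4))
    q=P[(abs(P[...,2]-.045)<.005)&(np.hypot(P[...,0]-.542,P[...,1]+.209)<.065)]; print(n,"stand",[np.round(x,1) for x in cv2.minAreaRect((q[:,:2]*1000).astype(np.float32))])
    if n=="scene":
        h=cv2.cvtColor(c["frame"],cv2.COLOR_RGB2HSV).astype(int); q=P[(np.hypot(P[...,0]-.464,P[...,1]-.2255)<.015)&(h[...,1]>110)&(h[...,0]<22)]; print("cover z",np.percentile(q[:,2],[25,50,75]).round(4))
cv2.imwrite("pics/c7.png",np.hstack(o))
E
```

```text
t: 41.9
tool_pos: [0.5424, -0.2094, 0.2518]
orientation: [-1.213, -1.211, 1.209]
force: [-0.3, 0.4, -0.8]
opening: 0.0932
wrist handle top [array([ 542.6, -209. ]), np.float64(13.7)] 0.1236
wrist stand [array([ 542.3, -208.8]), array([80.3, 80.2]), np.float64(1.1)]
scene handle top [array([ 545.2, -207.4]), np.float64(12.0)] 0.1235
scene stand [array([ 543.4, -208.9]), array([83.5, 81.1]), np.float64(0.8)]
cover z [0.059  0.06   0.0613]
```

View pics/c7.png

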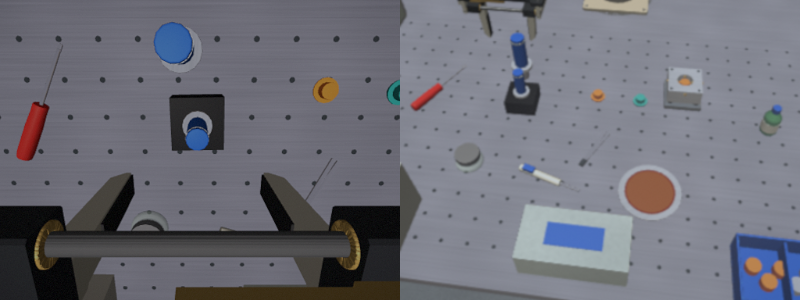

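The tool is back upright in its stand: handle at (197,138) in the wrist view, top at z = 0.1236 as at the start, within 0.5 mm of the stand's centre. The cover sits down in the block at (684,80) in the scene view, and nothing else has moved. Handing in.

```bash
python3 -c "
from plant import robot; print(robot.close_job())"
```

```text
the job is handed in; nothing more can be done
None
```

The cover is clicked in and down on its seat, and the small tool is back upright in its stand. I handed the job in at about 42 s of the 72 s allowed; no verdict was reported.

- **Pressing:** My first press was about 4 mm off the cover's centre and met stiff resistance. I backed off, re-centred and pressed again, and the cover clicked through at about 17 N.
- **Bedding:** I held it for about 3 s. The end-of-call readings were 16.7, 13.2, 17.2, 14.7 and 15.3 N downward, with up to 6 N sideways. The highest I read was about 18 N in total, but forces between those readings were not seen.
- **Off-centre hold:** During the hold the gripper drifted to about 6 mm from the press point, with the tool tilted under 2°, within the limit.
- **Cover check:** Its top was about 7 mm below the block's face. The wrist view put it level within about 0.02 rad. The scene camera's slope fit gave 0.11 rad, which disagrees, but that came from few coarse pixels.
- **Tool check:** The handle top is at its original height. The wrist view puts it within 0.5 mm of the stand's centre and the scene view within about 2.5 mm. The gripper is open and clear, and nothing else was seen to have moved.

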